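# Turn the keyed burner cap to its pin and press it home

## Task

The cap of the cleaned gas burner on the wooden board is not seated: push its raised rib round with a fingertip until the notch in its rim stands over the burner's pin, then press the middle of the cap down until it is fully home. Do not grip the rib or lift the cap, and leave the jar lid, the phone and the plain loose burner cap where they are.

Things in the scene. Friction and masses are not known exactly. Their poses are not given: they have to be found in the camera images.
- burner: aluminium gas burner head, fixed on the wooden board (board top at z = 0.054): round flange 124 mm across and 8 mm thick, and on it a hollow round body 80 mm across with a steel pin beside it. It stands near the right or near the left end of the board, at any yaw. Origin at the centre of its underside, z up, x from its centre to its pin.
- pin_top (a point): centre of the top of the burner's upright round pin, 10 mm in diameter, 46 mm from the burner's axis and 47 mm above its underside; a low radial web on the flange, 7 mm wide, runs outward from it and shows beyond the cap's rim. The pin does not move.
- cap: the keyed burner cap: loose dark disc 100 mm across, 9 mm thick, 0.32 to 0.5 kg, one notch in its rim, one raised rib on top. A hub 39 mm across and 24 mm long below it stands in the burner's bore (1.5 mm play), so it turns about the burner's axis, either way, without limit. Origin at the centre of the disc's underside (not the hub's), z up, x towards the notch, -x towards the rib.
- cap_notch (a point): middle of the notch in the cap's rim, at the level of the disc's top: 46 mm from the cap's axis; the notch is about 15 mm wide, 11 mm deep radially, open to the rim and right through the disc. The pin enters it when the two are in line within about 3 degrees.
- cap_rib (a point): middle of the top of the raised rib on the cap, opposite the notch: the rib is radial, 22 to 46 mm from the cap's axis, 12 mm thick, and stands 15 mm above the disc's top. A few newtons pushed on either flat side turns the cap, and it stays where it is left. It starts at least 0.5 rad from its right place.
- cap_middle (a point): centre of the disc's top face, on the cap's axis, where it is pressed; flat and free out to 22 mm. At the start 57 mm above the burner's underside, the cap lying level on a stiff seal ring just clear of the pin; fully home 6 mm lower, pin in notch. Off the notch the pin holds up one side. About 5 N moves the ring down, 10 to 15 N brings it firmly home; it stays down, no spring back.
- jar_lid: bystander: porcelain jar lid with a round knob, 119 mm across, 65 mm high, lying on the board near the end where the burner is not. Origin under its centre.
- phone: bystander: closed black flip phone, 46 x 95 x 19 mm, lying flat on the board near the middle of its front edge. Origin at the centre of its underside.
- plain_cap: bystander: plain smooth dark burner cap, 75 mm across, 9 mm thick, no notch or rib, lying flat on the board near the middle. Origin at the centre of its underside.

How it is judged:
By the outcome, as a careful person would: the job done as asked, in the order asked, and still so for the second after the job is handed in, with the robot touching nothing.
It also fails if it takes over 64 s, if anything falls off the work surface, if the arm or the gripper's body presses on something with over 40 N, if the wrist force passes 120 N, or if a joint passes its speed limit or range.

## Robot

A 6-joint arm with a two-finger parallel gripper is mounted at the origin on a cart in front of the work surface, level with it; the furniture and walls round the work are solid. World frame = base frame: x ahead of the robot, y to its left, z up, the work surface at z = 0. Lengths are in m, angles in rad, forces in N, time in s.
With the tool pointing down it reaches from about 0.425 to 1.125 m from the base axis. Payload 14.9 kg.
Tool frame: the origin (TCP) lies on the centre line of the jaws, within the pads' length; the fingertips stand 25 mm ahead of it and the grasp point (between the pads) lies 6 mm ahead of it (env.nose_length is the distance from the TCP to the fingertips, in m); z points along the fingers, y is the line along which they close (so a half turn about z gives the same grasp; the last joint's range is limited). The gripper opens to 91 mm and grips with 3 to 60 N. Pads are 32 mm wide; open, the fingers measure 118 mm over their backs; the gripper's body (76 mm by 178 mm) begins 60 mm behind the grasp point.
Start: joints at [-1.174, 0.379, 1.734, -0, 1.028, -0.033], TCP at [0.292, -0.636, 0.21] pointing down, gripper open.
Joint ranges: [-2.77, 2.77], [-0.74, 2.19], [0, 2.66], [-1.06, 4.2], [0.31, 2.87], [-3.08, 3.08]. Speed limits (rad/s): [1.89, 1.89, 2.39, 3.14, 3.14, 3.14].

## Interface

Orientations are given as a rotation vector (axis times angle).
In Python, from rig import env gives the robot as it stands.
- The arm moves only by the shell command python3 -m jog 'ROWS' [OPENING] [FORCE]. ROWS is JSON, a list of rows, each a list of 4 numbers: the shift along the world's x, y, z as a fraction of full scale, then the turn about the world's z as a fraction of full scale. A call has 1 to 8 rows; each row is the pose to reach, as a shift and turn from the pose commanded when the call began, turning the shorter way round; what a row does not reach only later rows make up. Full scale, the value 1, is 0.1 m for a shift and 360 degrees for a turn. A row lasts 1/12 s, in which the tool goes at most 41.7 mm and 7.16 degrees, less where a joint would pass 70% of its speed; a pose out of reach is approached as far as the arm can. A call with a number of a shift or a turn outside -1 to 1 is refused whole. A call with a gripper value outside its range is refused whole. OPENING is the closure in counts, from 0 (fully open) to 255 (shut), set as the call begins (- or left out, the last holds). The fingers move at their own pace and stop on an object; FORCE is the grip in N (left out, the last holds). Time passes only in rows, so rows that repeat a pose let the fingers close. It gives the time, the measured TCP pose, the force, the opening and the grip force at its end, in the units of the state.
- env.read_state(): the state, without advancing time (a new reading comes with each control period).
- env.grab_frame(name): name is "side" or "top" or "wrist"; returns a dict with "image" (400x640x3 uint8, red, green, blue), "z_map" (400x640 float32, m along the optical axis (not along the pixel's ray), 0 where there is no reading), "vertical_fov" (degrees; the focal length in pixels is half the picture's height over the tangent of half this angle, whatever the lens; pixels are square), "cx", "cy" (the principal point, pixels), "view" (4x4, takes a point from world to camera coordinates). Camera axes: x right, y down, z forward; pixel columns grow to the right and rows downward; lengths in m; the calibration is good to about 2 mm. A picture is of the moment at which its call begins.
- env.finish_job(): hands the job in; it is judged then, once.
The state is a dict: "clock": time; "joint_pos": joint angles; "dq": joint speeds; "joint_efforts": joint torques, N m; "position": TCP position; "ee_rot": TCP orientation; "ft_force": force on the tool from outside, world axes, zero at the start; "ft_torque": the same for the moment, N m; "grip_width": finger opening in m; "grip_force": force on a finger pad.
Only numpy, scipy, OpenCV 4.12 (cv2) and the standard library are available. Lean on these libraries where they do the work, as an engineer would, in place of code of your own. Each camera call takes 0.05 s, during which the arm holds its last target. There are 200 camera calls.

## Working session

There is one attempt and no reset: what is moved stays moved. The work goes in short steps, Python scripts to look and compute and a shell command to move; the robot and the scene stay as the last step left them, time stands still between calls to the robot, and variables do not carry over. Pictures are saved under pics/ and viewed, at most 10 in all, crops included, and the job is handed in when it is done.

```bash
mkdir -p pics
cat > h.py <<'E'
import numpy as np, cv2
from rig import env
def grab(n):
    f=env.grab_frame(n); im=f["image"]; f["f"]=im.shape[0]/2/np.tan(np.radians(f["vertical_fov"])/2)
    f["inv"]=np.linalg.inv(f["view"]); return f
def onplane(f,u,v,z):
    d=np.array([(u-f["cx"])/f["f"],(v-f["cy"])/f["f"],1.]); R=f["inv"][:3,:3]; o=f["inv"][:3,3]; r=R@d
    return o+r*(z-o[2])/r[2]
def pix(f,p):
    c=f["view"]@np.r_[p,1]; return c[0]/c[2]*f["f"]+f["cx"], c[1]/c[2]*f["f"]+f["cy"]
def save(f,name,crop=None,s=1):
    im=f["image"][:,:,::-1]
    if crop: im=im[crop[1]:crop[3],crop[0]:crop[2]]
    cv2.imwrite("pics/"+name,cv2.resize(im,None,fx=s,fy=s,interpolation=cv2.INTER_CUBIC))
def points(f):
    v,u=np.mgrid[:400,:640]; z=f["z_map"]; P=np.stack([(u-f["cx"])/f["f"]*z,(v-f["cy"])/f["f"]*z,z,np.ones_like(z)],-1)
    W=(P@f["inv"].T)[...,:3]; W[z==0]=np.nan; return W
E
python3 - <<'E'
from h import *
f=grab("top"); save(f,"top.png"); g=grab("side"); save(g,"side.png")
cv2.imwrite("pics/both.png",np.vstack([f["image"],g["image"]])[:,:,::-1][::1])
print(f["inv"],f["f"],env.nose_length); s=env.read_state(); print(s)
np.savez("top.npz",im=f["image"],z=f["z_map"])
E
```

```text
[[-0.00928125 -0.99927209  0.03700214  0.50852953]
 [-0.99977261  0.00856272 -0.01952992  0.06592345]
 [ 0.01919887 -0.03717499 -0.99912433  0.96024423]
 [ 0.          0.          0.          1.        ]] 389.2349590865321 0.025
{'clock': 0.1, 'joint_pos': array([-1.17432610e+00,  3.79373515e-01,  1.73473172e+00, -1.43211080e-05,
        1.02850721e+00, -3.32873521e-02]), 'dq': array([ 4.87602180e-04, -2.43802736e-03,  1.72112524e-04,  1.32409906e-04,
        1.04398532e-04,  8.29581662e-05]), 'joint_efforts': array([-3.31395786e-03, -7.65043902e+01, -4.35295308e+01,  6.51166169e-02,
        3.98675061e-02, -2.37556364e-06]), 'position': array([ 0.29151217, -0.63600532,  0.20953706]), 'ee_rot': array([-3.06836280e+00, -6.69676626e-01,  3.08140080e-04]), 'ft_force': array([ 0.08859157, -0.06593592, -0.07771218]), 'ft_torque': array([-0.03405042,  0.00564234,  0.02572915]), 'grip_force': 0.0, 'grip_width': 0.09129567518256321}
```

View pics/top.png

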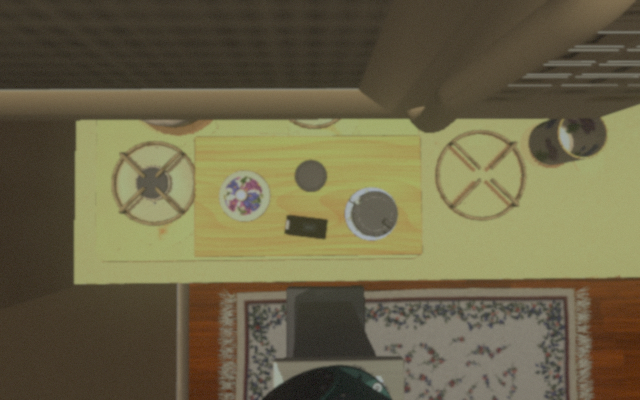

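View pics/side.png

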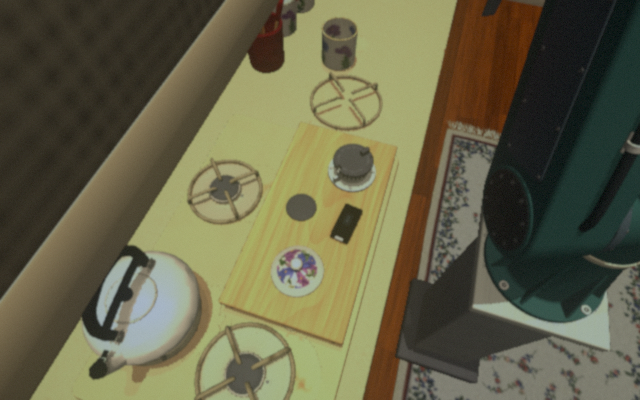

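The top view shows the burner at about (372,213), with its dark cap, on the right end of the board. The plain cap is at (311,176), the phone at (306,227) and the jar lid at (245,196). The side view shows the burner at (352,165), with the rib apparently at its right (368,152). I'll zoom in on both.

Run:
```python
from h import *
f=grab("top"); g=grab("side")
a=f["image"][178:248,337:407]; b=g["image"][130:200,315:385]
cv2.imwrite("pics/zoom.png",cv2.resize(np.hstack([a,b])[:,:,::-1],None,fx=5.6,fy=5.6,interpolation=cv2.INTER_CUBIC))
W=points(f); P=W[178:248,337:407].reshape(-1,3)
capm=(P[:,2]>.104)&(P[:,2]<.14)
c=P[capm]; (x,y),r=cv2.minEnclosingCircle(c[:,:2].astype(np.float32)); print("cap",x,y,r,np.nanmedian(c[:,2]))
fl=P[(P[:,2]>.057)&(P[:,2]<.14)]; (x,y),r=cv2.minEnclosingCircle(fl[:,:2].astype(np.float32)); print("flange",x,y,r)
rb=P[P[:,2]>.119]; print(len(rb),rb.mean(0))
print(onplane(f,372,213,.111))
Pg=points(g)[130:200,315:385].reshape(-1,3); 
c=Pg[(Pg[:,2]>.104)&(Pg[:,2]<.117)];print("side cap",(c.min(0)+c.max(0))/2,np.ptp(c,axis=0)); rb=Pg[(Pg[:,2]>.119)&(Pg[:,2]<.14)]; print(len(rb),rb.mean(0),rb.min(0),rb.max(0))
```

```text
cap 0.5065954327583313 -0.0760241374373436 0.05002789571881294 0.11224319874103056
flange 0.5079231262207031 -0.07782898843288422 0.11172276735305786
65 [ 0.48575907 -0.10176137  0.12592311]
[ 0.5073777  -0.07111207  0.111     ]
side cap [ 0.50550355 -0.0749305   0.11052842] [0.09831235 0.09695973 0.01288707]
47 [ 0.4846433  -0.10017844  0.12469607] [ 0.47454325 -0.11253131  0.11927397] [ 0.49558977 -0.09000599  0.12731449]
```

View pics/zoom.png

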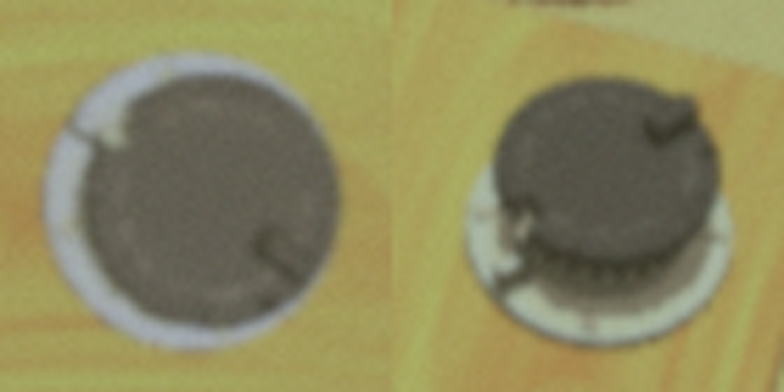

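The left half is the top view: notch near (115,130), rib near (280,255) and a web mark near (75,128). The right half is the side view: rib (670,120), notch (522,222) and a dark web near (508,278). Next I'll get the angles.

Run:
```python
from h import *
f=grab("top"); g=grab("side")
C=np.array([.506,-.0755])
def T(u,v,z): return onplane(f,337+u/5.6-.4,178+v/5.6-.4,z)
def S(u,v,z): return onplane(g,315+(u-392)/5.6-.4,130+v/5.6-.4,z)
def show(n,p): d=p[:2]-C; print(n,p.round(4),"r",np.hypot(*d).round(4),"ang",np.degrees(np.arctan2(d[1],d[0])).round(1))
for z in(.062,.068): show("web T out",T(72,126,z));show("web T in",T(95,138,z));show("web S out",S(503,287,z));show("web S in",S(520,265,z))
for z in (.111,.101): show("notch T",T(113,131,z)); show("notch S",S(522,220,z))
show("rib S",S(672,122,.126)); show("rib T",T(280,258,.126))
for u,v in((485,213),(590,320),(712,237)): show("tick",S(u,v,.062))
# flange circle centre
P=points(g)[130:200,315:385].reshape(-1,3);
# polar profile of the notch around C at cap top, from both views
for n,h in(("T",f),("S",g)):
  row=[]
  for a in range(0,100,5):
    p=C+.044*np.array([np.cos(np.radians(a)),np.sin(np.radians(a))]); u,v=pix(h,np.r_[p,.111]); row.append(int(cv2.getRectSubPix(h["image"][...,:3].copy(),(1,1),(u,v)).mean()))
  print(n,row)
for n,h in(("T",f),("S",g)):
  row=[]
  for a in range(-180,180,6):
    p=C+.057*np.array([np.cos(np.radians(a)),np.sin(np.radians(a))]); u,v=pix(h,np.r_[p,.064]); row.append(int(cv2.getRectSubPix(h["image"][...,:3].copy(),(1,1),(u,v)).mean()))
  print(n,row)
```

```text
web T out [ 0.5376 -0.0272  0.062 ] r 0.0578 ang 56.8
web T in [ 0.5326 -0.0366  0.062 ] r 0.0471 ang 55.7
web S out [ 0.5381 -0.0292  0.062 ] r 0.0563 ang 55.3
web S in [ 0.5342 -0.0429  0.062 ] r 0.0431 ang 49.2
web T out [ 0.5374 -0.0265  0.068 ] r 0.0582 ang 57.3
web T in [ 0.5324 -0.0359  0.068 ] r 0.0476 ang 56.3
web S out [ 0.5372 -0.0256  0.068 ] r 0.0589 ang 58.0
web S in [ 0.5333 -0.0391  0.068 ] r 0.0455 ang 53.1
notch T [ 0.5339 -0.0381  0.111 ] r 0.0467 ang 53.2
notch S [ 0.533  -0.0346  0.111 ] r 0.049 ang 56.6
notch T [ 0.5342 -0.0393  0.101 ] r 0.0459 ang 52.0
notch S [ 0.5345 -0.0412  0.101 ] r 0.0446 ang 50.3
rib S [ 0.4834 -0.0944  0.126 ] r 0.0295 ang -140.2
rib T [ 0.4842 -0.0998  0.126 ] r 0.0326 ang -131.9
tick [ 0.5577 -0.065   0.062 ] r 0.0528 ang 11.5
tick [ 0.496  -0.0247  0.062 ] r 0.0517 ang 101.2
tick [ 0.4549 -0.085   0.062 ] r 0.052 ang -169.5
T [89, 91, 91, 92, 91, 91, 90, 88, 93, 105, 123, 141, 119, 92, 92, 90, 94, 90, 85, 91]
S [81, 79, 79, 79, 81, 79, 80, 79, 76, 66, 70, 85, 80, 80, 81, 82, 82, 79, 76, 79]
T [164, 164, 156, 154, 152, 138, 123, 119, 101, 90, 93, 90, 89, 92, 93, 91, 92, 92, 92, 94, 99, 99, 101, 107, 114, 128, 141, 151, 162, 166, 169, 161, 163, 167, 170, 169, 167, 166, 163, 146, 141, 165, 165, 164, 164, 163, 163, 153, 161, 162, 162, 163, 163, 162, 163, 163, 165, 167, 165, 168]
S [165, 156, 153, 164, 160, 141, 98, 81, 83, 85, 86, 79, 59, 53, 65, 80, 81, 82, 81, 80, 81, 80, 80, 83, 88, 82, 81, 90, 131, 160, 168, 168, 155, 158, 168, 168, 169, 164, 133, 84, 117, 165, 168, 167, 166, 166, 158, 143, 164, 167, 168, 165, 165, 167, 167, 168, 168, 167, 165, 166]
```

```bash
python3 -m jog '[[0.3,0.4,0.3,0],[0.4,1,0.6,0],[0.4,1,0.6,0],[0.4,1,0.6,0]]' 255 && python3 -m jog '[[0.3,0.4,0,0],[0.4,1,0,0],[0.4,1,0,0]]' && python3 -m jog '[[0.3,0.4,0,0],[0.4,1,0,0],[0.4,1,0,0]]' && python3 -m jog '[[0.3,0.4,0,0],[0.4,1,0,0],[0.4,1,0,0]]' && python3 -m jog '[[0.1,0.4,0,0],[0.2,1,0,0],[0.2,1,0,0],[0.2,1,0,0],[0.2,1,0,0]]'
python3 - <<'E'
from h import *
w=grab("wrist"); save(w,"w1.png"); print(w["inv"],w["f"]); s=env.read_state(); print(s["position"],s["ee_rot"],s["clock"],s["grip_width"]); print(pix(w,[.506,-.0755,.111]))
E
```

```text
clock: 0.63
position: [0.3335, -0.5331, 0.2737]
ee_rot: [3.066, 0.672, 0.002]
ft_force: [-0.4, -0.3, 0.5]
grip_width: 0.0674
grip_force: 0.0
clock: 0.88
position: [0.3722, -0.4339, 0.2699]
ee_rot: [-3.069, -0.67, -0.0]
ft_force: [0.1, -0.4, 0.5]
grip_width: 0.0475
grip_force: 0.0
clock: 1.13
position: [0.4122, -0.3337, 0.27]
ee_rot: [-3.069, -0.671, -0.0]
ft_force: [0.2, -0.5, 0.9]
grip_width: 0.0274
grip_force: 0.0
clock: 1.38
position: [0.4522, -0.2338, 0.2701]
ee_rot: [-3.069, -0.671, -0.0]
ft_force: [0.3, -0.3, -0.8]
grip_width: 0.0076
grip_force: 0.0
clock: 1.8
position: [0.4719, -0.1357, 0.2702]
ee_rot: [3.068, 0.673, 0.0]
ft_force: [-0.5, 0.4, -0.2]
grip_width: 0.0004
grip_force: 0.0
[[ 4.18081308e-01 -8.77359017e-01 -2.35476485e-01  5.37466918e-01]
 [-9.08409610e-01 -4.03791798e-01 -1.08370493e-01 -1.05559737e-01]
 [-3.64357638e-06  2.59216780e-01 -9.65819166e-01  4.44242397e-01]
 [ 0.00000000e+00  0.00000000e+00  0.00000000e+00  1.00000000e+00]] 350.340056715176
[ 0.47177944 -0.13649169  0.27017834] [3.06877314e+00 6.71320118e-01 1.50879843e-04] 1.85 0.0002514570035116472
(np.float64(277.6415917420465), np.float64(121.43227191272048))
```

View pics/w1.png

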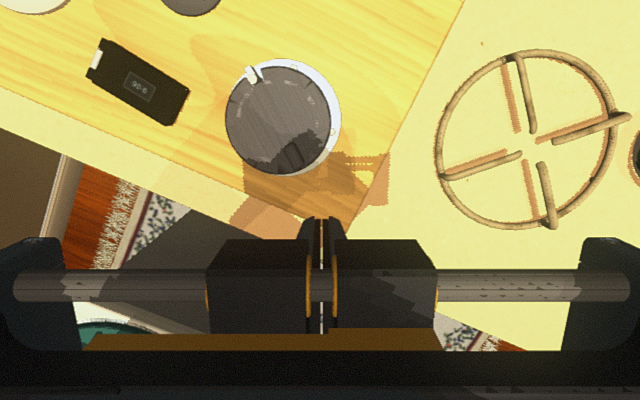

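The wrist view shows the cap at about (277,117), the notch at (252,74) and the rib near (293,155), half shaded. I'll crop it larger.

Run:
```python
from h import *
w=grab("wrist"); save(w,"w2.png",(212,48,352,188),4.2)
```

```text
(no output)
```

View pics/w2.png

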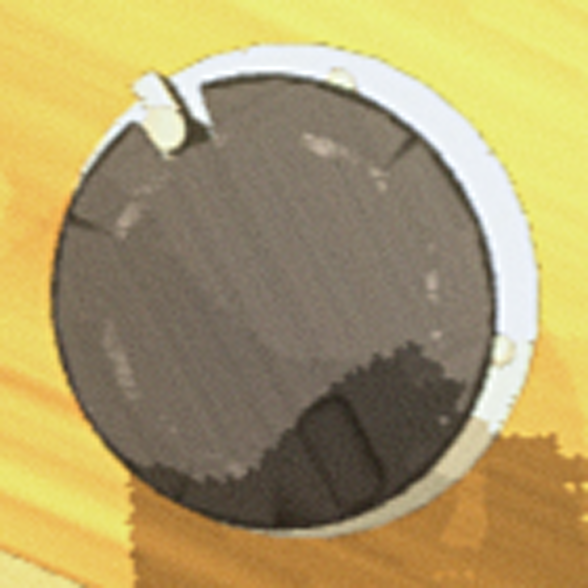

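Run:
```python
from h import *
w=grab("wrist")
def X(u,v,z): return onplane(w,212+(u+.5)/4.2-.5,48+(v+.5)/4.2-.5,z)[:2]
rim=np.array([X(*p,.111) for p in((55,290),(120,455),(495,310),(470,215),(415,140),(100,165),(280,75),(280,525))])
A=np.c_[2*rim,np.ones(len(rim))]; s=np.linalg.lstsq(A,(rim**2).sum(1),rcond=None)[0]; C=s[:2]; print("C",C,np.sqrt(s[2]+C@C),np.linalg.norm(rim-C,axis=1).round(4))
def sh(n,p): d=p-C; print(n,p.round(4),np.hypot(*d).round(4),np.degrees(np.arctan2(d[1],d[0])).round(1))
sh("nL",X(135,120,.111)); sh("nR",X(205,85,.111)); sh("pin",X(164,128,.101)); sh("web",X(150,80,.068)); sh("webL",X(133,90,.066)); sh("webR",X(160,70,.066)); sh("ribin",X(322,400,.126)); sh("rib out",X(365,480,.126))
sh("ribmid",X(345,438,.126))
sh("inner",X(190,145,.111))
```

```text
C [ 0.50556647 -0.07630229] 0.04832479061118762 [0.0485 0.0483 0.0489 0.0479 0.0477 0.0479 0.0491 0.0483]
nL [ 0.53   -0.0337] 0.0492 60.1
nR [ 0.5429 -0.0447] 0.0489 40.3
pin [ 0.5309 -0.0379] 0.046 56.5
web [ 0.5391 -0.0242] 0.062 57.2
webL [ 0.5353 -0.0208] 0.0629 61.8
webR [ 0.5422 -0.0251] 0.063 54.4
ribin [ 0.4939 -0.0943] 0.0214 -123.0
rib out [ 0.4819 -0.1096] 0.0409 -125.4
ribmid [ 0.4885 -0.102 ] 0.0309 -123.6
inner [ 0.5302 -0.0463] 0.0388 50.6
```

```bash
python3 -m jog '[[-0.1,0.4,-0.4,0.018],[-0.14,0.53,-0.8,0.036],[-0.14,0.53,-0.9,0.054],[-0.14,0.53,-1,0.072],[-0.14,0.53,-1,0.072],[-0.14,0.53,-1,0.072]]' && python3 -m jog '[[0,0,-0.15,0],[0,0,-0.29,0],[0,0,-0.29,0],[0,0,-0.29,0]]'
python3 - <<'E'
from h import *
w=grab("wrist"); save(w,"w3.png"); s=env.read_state(); print(s["position"],s["ee_rot"],s["ft_force"])
E
```

```text
clock: 2.45
position: [0.4577, -0.0841, 0.1701]
ee_rot: [-2.844, -1.334, 0.001]
ft_force: [0.6, -0.2, 0.4]
grip_width: 0.0006
grip_force: 0.0
clock: 2.78
position: [0.4581, -0.084, 0.1419]
ee_rot: [2.843, 1.336, 0.0]
ft_force: [0.3, 0.7, 0.3]
grip_width: 0.0001
grip_force: 0.0
[ 0.45838838 -0.08394337  0.14230072] [2.84208606e+00 1.33697559e+00 1.43570327e-03] [-0.84874888 -0.24187691  0.14621524]
```

View pics/w3.png

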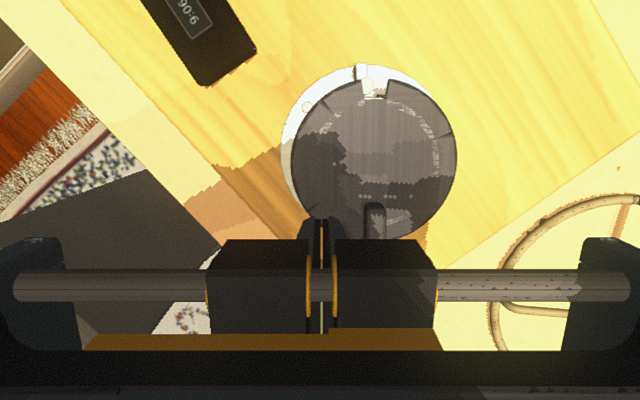

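The wrist view shows the closed fingers at about (322,235) and the rib beside them at (375,220). The notch is centred near x=377, with the pin in it at (369,88), so about 6° of turn is left, with the notch moving left. I'll push along tool +y.

```bash
python3 -m jog '[[0.03,-0.025,0,0],[0.06,-0.05,0,0],[0.08,-0.065,0,0],[0.09,-0.075,0,0],[0.1,-0.083,0,0],[0.11,-0.09,0,0],[0.11,-0.09,0,0]]'
python3 - <<'E'
from h import *
w=grab("wrist"); save(w,"w4.png",(280,55,470,245),3); s=env.read_state(); print(s["position"],s["ft_force"])
E
```

```text
clock: 3.42
position: [0.4688, -0.0924, 0.1411]
ee_rot: [2.841, 1.341, -0.0]
ft_force: [-0.4, -0.7, 0.9]
grip_width: 0.0005
grip_force: 0.0
[ 0.46869345 -0.09235142  0.14109607] [-0.21982309 -0.50181368 -0.12578072]
```

View pics/w4.png

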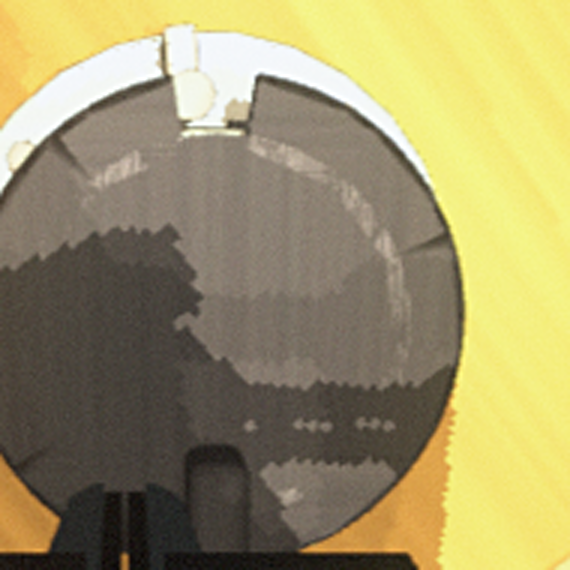

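The crop shows the notch spanning x≈175–250, the pin at (193,95), and the fingertip just about at the rib's left face (187,480). About 4–5° is still left.

```bash
cat > m.py <<'E'
from h import *
from scipy.ndimage import map_coordinates as mc
w=grab("wrist"); g=cv2.cvtColor(w["image"],cv2.COLOR_RGB2GRAY).astype(float)
C=np.array([.5058,-.0760])
def prof(h,z,a,r):
    t=np.radians(a); q=np.array([pix(w,[C[0]+r*np.cos(x),C[1]+r*np.sin(x),z]) for x in t]); return mc(g,[q[:,1],q[:,0]],order=1)
a=np.arange(35,85,.5)
for r in(.043,.046):
    p=prof(w,.111,a,r); i=a[p>150]; print("notch r",r,i.min(),i.max(),(i.min()+i.max())/2)
s=env.read_state(); print(s["position"],s["ft_force"],s["clock"])
import sys; save(w,sys.argv[1],(280,45,470,235),3)
E
python3 m.py a.png; python3 -m jog '[[0.01,-0.008,0,0],[0.02,-0.016,0,0],[0.03,-0.025,0,0],[0.03,-0.025,0,0],[0.03,-0.025,0,0]]'; python3 m.py w5.png
```

```text
notch r 0.043 44.5 62.5 53.5
notch r 0.046 44.0 62.0 53.0
[ 0.46859304 -0.09231446  0.14107384] [0.56253567 0.27899976 0.68860204] 3.5167
clock: 3.93
position: [0.4717, -0.0949, 0.1411]
ee_rot: [-2.841, -1.341, -0.0]
ft_force: [0.6, 1.0, -0.0]
grip_width: 0.0004
grip_force: 0.0
notch r 0.043 44.0 62.0 53.0
notch r 0.046 44.0 62.0 53.0
[ 0.47165407 -0.09484408  0.14110078] [-0.66593219 -0.35338367  0.96522563] 3.9833
```

View pics/w5.png

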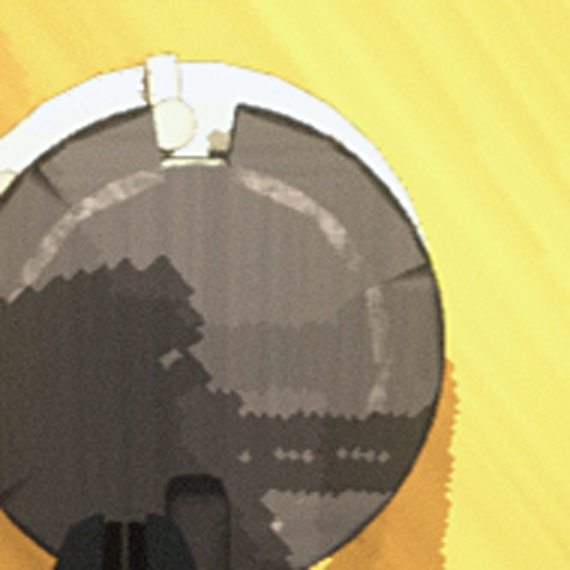

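Not in contact yet: the notch still reads 53° and the pin is at crop (175,123). I'll take further small steps.

```bash
python3 - <<'E'
from h import *
w=grab("wrist"); p=onplane(w,280+175.5/3-.5,45+123.5/3-.5,.101)[:2]-[.5058,-.0760]; print("pin",np.hypot(*p),np.degrees(np.arctan2(p[1],p[0])))
E
python3 -m jog '[[0.01,-0.008,0,0],[0.02,-0.016,0,0],[0.03,-0.025,0,0],[0.03,-0.025,0,0]]'; python3 m.py a1.png;python3 -m jog '[[0.01,-0.008,0,0],[0.015,-0.012,0,0],[0.015,-0.012,0,0],[0.015,-0.012,0,0]]'; python3 m.py a2.png
```

```text
pin 0.04632975304670082 56.50688246793578
clock: 4.37
position: [0.4749, -0.0975, 0.1412]
ee_rot: [2.841, 1.341, 0.0]
ft_force: [0.4, 0.5, -1.0]
grip_width: 0.0001
grip_force: 0.0
notch r 0.043 44.0 62.0 53.0
notch r 0.046 43.5 62.0 52.75
[ 0.47480628 -0.09744408  0.14114876] [-0.42074406 -0.14563416 -0.65164774] 4.4167
clock: 4.75
position: [0.4762, -0.0986, 0.1411]
ee_rot: [-2.841, -1.341, 0.0]
ft_force: [0.6, -0.1, 0.1]
grip_width: 0.0001
grip_force: 0.0
notch r 0.043 44.0 62.0 53.0
notch r 0.046 43.5 62.0 52.75
[ 0.47617597 -0.09854657  0.14113078] [-0.24088663  0.02972474 -0.27581551] 4.8
```

```bash
python3 -m jog '[[0.01,-0.008,0,0],[0.015,-0.012,0,0],[0.015,-0.012,0,0],[0.015,-0.012,0,0]]'; python3 m.py a3.png;python3 -m jog '[[0.01,-0.008,0,0],[0.015,-0.012,0,0],[0.015,-0.012,0,0],[0.015,-0.012,0,0]]'; python3 m.py w6.png
```

```text
clock: 5.13
position: [0.4777, -0.0998, 0.1411]
ee_rot: [-2.841, -1.341, 0.0]
ft_force: [-0.5, 0.2, -0.7]
grip_width: 0.0003
grip_force: 0.0
notch r 0.043 44.0 62.0 53.0
notch r 0.046 43.0 62.0 52.5
[ 0.47765838 -0.09975067  0.14111126] [-0.32127261  0.00115693  0.41009901] 5.1833
clock: 5.52
position: [0.4792, -0.101, 0.1411]
ee_rot: [2.841, 1.341, 0.0]
ft_force: [0.2, -0.7, 0.6]
grip_width: 0.0003
grip_force: 0.0
notch r 0.043 44.0 62.0 53.0
notch r 0.046 43.0 61.5 52.25
[ 0.47916517 -0.10094216  0.14111317] [-0.69956746  0.24344669 -0.00996047] 5.5667
```

View pics/w6.png

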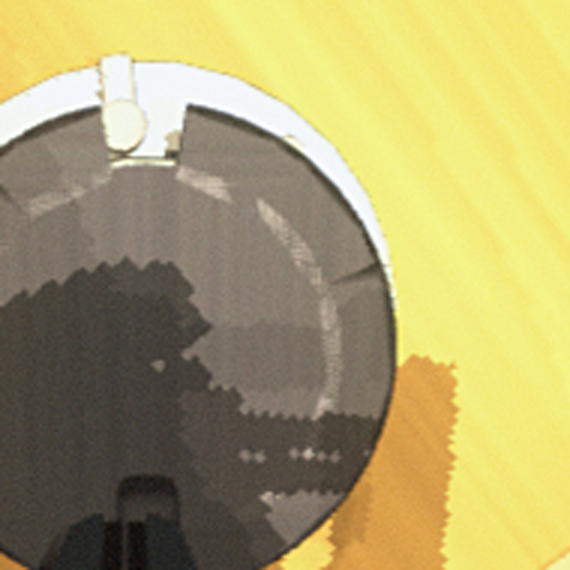

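Run:
```python
from h import *
w=grab("wrist")
def cr(p): u,v=pix(w,p); return round((u-280)*3),round((v-45)*3)
C=np.array([.5058,-.076])
print("tip",cr([.4792,-.101,.116]),"tcp",cr([.4792,-.101,.141]),"C",cr([*C,.111]))
for r in(.022,.034,.046):
  t=np.radians(-127); print("rib",r,cr([C[0]+r*np.cos(t),C[1]+r*np.sin(t),.126]))
f=grab("side"); W=points(f)[120:200,310:400].reshape(-1,3); m=(np.hypot(W[:,0]-C[0],W[:,1]-C[1])<.06)&(W[:,2]>.116)
print(np.c_[W[m]][W[m][:,2].argsort()][:25].round(4))
cv2.imwrite("pics/s2.png",cv2.resize(np.hstack([f["image"][90:210,280:400]])[:,:,::-1],None,fx=5,fy=5,interpolation=cv2.INTER_CUBIC))
```

```text
tip (125, 548) tcp (125, 596) C (149, 366)
rib 0.022 (155, 495)
rib 0.034 (157, 555)
rib 0.046 (159, 613)
[[ 0.4742 -0.1062  0.1163]
 [ 0.4859 -0.0921  0.1171]
 [ 0.4819 -0.0961  0.1177]
 [ 0.4881 -0.0908  0.1178]
 [ 0.4943 -0.0948  0.1182]
 [ 0.4912 -0.0922  0.1188]
 [ 0.4802 -0.0988  0.1191]
 [ 0.4825 -0.0977  0.1195]
 [ 0.4918 -0.0945  0.1197]
 [ 0.495  -0.0965  0.1199]
 [ 0.4746 -0.1059  0.1206]
 [ 0.4785 -0.1013  0.1207]
 [ 0.4886 -0.0916  0.1207]
 [ 0.4839 -0.0928  0.1212]
 [ 0.4761 -0.1017  0.1213]
 [ 0.4862 -0.0913  0.1221]
 [ 0.4955 -0.0976  0.1223]
 [ 0.4806 -0.0987  0.1231]
 [ 0.4884 -0.0993  0.1232]
 [ 0.4869 -0.0934  0.1232]
 [ 0.4892 -0.0926  0.1232]
 [ 0.4767 -0.1028  0.1236]
 [ 0.4751 -0.1062  0.1241]
 [ 0.4813 -0.1009  0.1241]
 [ 0.4774 -0.1054  0.1241]]
```

View pics/s2.png

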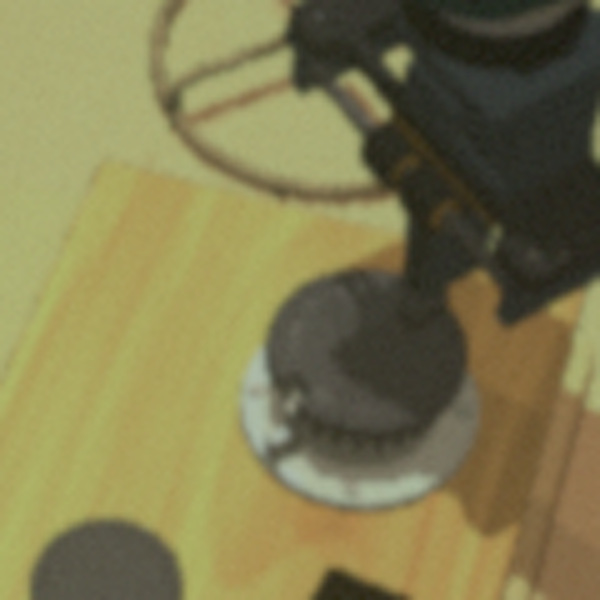

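The side view shows the fingers standing at the rib with no visible load. I'll keep pushing in small steps.

```bash
python3 -m jog '[[0.01,-0.008,0,0],[0.015,-0.012,0,0],[0.015,-0.012,0,0],[0.015,-0.012,0,0]]'; python3 m.py a4.png;python3 -m jog '[[0.01,-0.008,0,0],[0.015,-0.012,0,0],[0.015,-0.012,0,0],[0.015,-0.012,0,0]]'; python3 m.py w7.png
```

```text
clock: 6.0
position: [0.4807, -0.1022, 0.1411]
ee_rot: [-2.841, -1.341, 0.0]
ft_force: [0.1, 0.5, -0.3]
grip_width: 0.0002
grip_force: 0.0
notch r 0.043 43.5 62.0 52.75
notch r 0.046 43.0 62.0 52.5
[ 0.48069534 -0.10214414  0.14112202] [ 0.53090573  0.12232943 -0.3217293 ] 6.05
clock: 6.38
position: [0.4822, -0.1034, 0.1411]
ee_rot: [-2.841, -1.341, 0.0]
ft_force: [-0.2, -1.5, -0.5]
grip_width: 0.0005
grip_force: 0.0
notch r 0.043 43.5 61.5 52.5
notch r 0.046 42.5 61.5 52.0
[ 0.48217093 -0.10335066  0.14112383] [-0.10174239  0.00800534  0.05721384] 6.4333
```

View pics/w7.png

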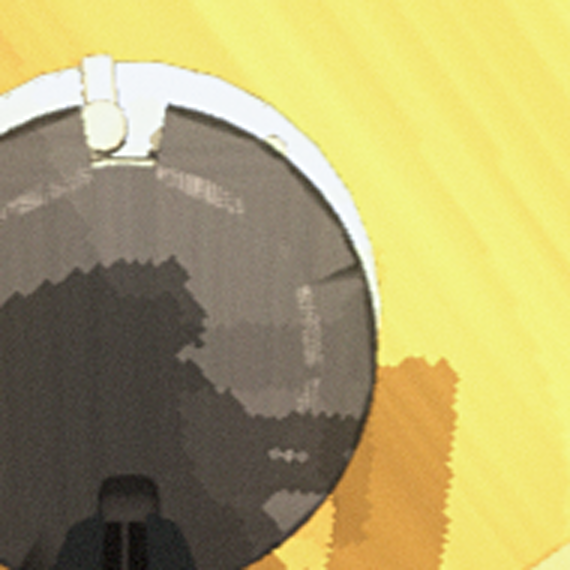

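The fingers (crop x 60–190) now lie over the rib (98–158) with no contact, so the tips must be above the rib's top. I'll check with depth.

Run:
```python
from h import *
w=grab("wrist"); W=points(w)
for u,v in((125,490),(125,500),(80,535),(125,525),(125,540),(165,535),(125,560),(80,560),(30,490),(220,450),(125,300)):
    x,y=round(280+u/3),round(45+v/3); print((u,v),W[y,x].round(4))
```

```text
(125, 490) [ 0.4913 -0.0925  0.1219]
(125, 500) [ 0.4905 -0.0936  0.1252]
(80, 535) [ 0.4874 -0.0858  0.1558]
(125, 525) [ 0.4873 -0.0974  0.1247]
(125, 540) [ 0.4856 -0.0995  0.1256]
(165, 535) [ 0.4978 -0.0944  0.1558]
(125, 560) [ 0.4827 -0.1031  0.1247]
(80, 560) [ 0.4877 -0.0862  0.1677]
(30, 490) [ 0.474  -0.0828  0.1101]
(220, 450) [ 0.5088 -0.1009  0.1098]
(125, 300) [ 0.5135 -0.0656  0.1115]
```

Run:
```python
from h import *
ex=np.array([.634,.773]); ey=np.array([.772,-.636]); T=np.array([.4822,-.1034])
for n in("side","wrist"):
    W=points(grab(n)).reshape(-1,3); d=W[:,:2]-T; X=d@ex; Y=d@ey
    m=(abs(X)<.03)&(abs(Y)<.03)&(W[:,2]>.118)&(W[:,2]<.19)
    o=W[m][:,2].argsort(); Q=np.c_[X[m],Y[m],W[m][:,2]][o]*1000
    print(n,len(Q)); 
    for z in range(116,190,6):
        q=Q[(Q[:,2]>=z)&(Q[:,2]<z+6)]
        if len(q): print(z,len(q),"x",q[:,0].min().round(),q[:,0].max().round(),"y",q[:,1].min().round(),q[:,1].max().round())
s=env.read_state(); print(s["joint_pos"],s["position"])
```

```text
side 193
116 8 x -4.0 15.0 y -5.0 5.0
122 38 x -8.0 15.0 y -6.0 5.0
128 1 x 10.0 10.0 y -1.0 -1.0
140 1 x 16.0 16.0 y 6.0 6.0
146 12 x -14.0 17.0 y -9.0 6.0
152 23 x -12.0 17.0 y -10.0 9.0
158 15 x -8.0 16.0 y -11.0 8.0
164 23 x -8.0 17.0 y -11.0 10.0
170 19 x -17.0 17.0 y -11.0 11.0
176 23 x -16.0 18.0 y -12.0 11.0
182 21 x -15.0 17.0 y -12.0 11.0
188 9 x -9.0 17.0 y -12.0 8.0
wrist 1523
116 38 x 11.0 15.0 y -5.0 7.0
122 242 x -8.0 15.0 y -5.0 6.0
140 18 x 15.0 17.0 y -6.0 5.0
146 115 x 15.0 18.0 y -9.0 8.0
152 154 x 14.0 17.0 y -10.0 9.0
158 176 x 14.0 17.0 y -10.0 10.0
164 210 x 15.0 17.0 y -11.0 11.0
170 235 x 15.0 18.0 y -11.0 11.0
176 141 x 15.0 17.0 y -7.0 9.0
182 145 x 15.0 17.0 y -5.0 5.0
188 49 x 15.0 17.0 y -5.0 5.0
[-2.58400366e-01  1.56765036e-01  2.17993013e+00  2.02475808e-05
  8.04916396e-01  4.30227186e-01] [ 0.48215872 -0.10333486  0.14112987]
```

Both depth views agree: the rib's top is at z≈0.126, but the fingers end at z≈0.142. That is level with the TCP, not 25 mm ahead of it as stated. I'll back off 22 mm, lower beside the rib, and check.

```bash
python3 -m jog '[[-0.09,0.07,0,0],[-0.17,0.14,0,0],[-0.17,0.14,0,0],[-0.17,0.14,-0.1,0],[-0.17,0.14,-0.19,0],[-0.17,0.14,-0.22,0],[-0.17,0.14,-0.22,0],[-0.17,0.14,-0.22,0]]'
python3 m.py a5.png
python3 - <<'E'
from h import *
ex=np.array([.634,.773]); ey=np.array([.772,-.636]); T=env.read_state()["position"][:2]
W=points(grab("wrist")).reshape(-1,3); d=W[:,:2]-T; X=d@ex; Y=d@ey
for z in range(112,150,3):
    m=(abs(X)<.03)&(abs(Y)<.03)&(W[:,2]*1000>=z)&(W[:,2]*1000<z+3)
    if m.any(): print(z,m.sum(),(X[m].min()*1e3).round(),(X[m].max()*1e3).round(),(Y[m].min()*1e3).round(),(Y[m].max()*1e3).round())
E
```

```text
clock: 7.25
position: [0.4651, -0.0894, 0.1187]
ee_rot: [-2.84, -1.341, 0.001]
ft_force: [-0.4, -0.0, 0.2]
grip_width: 0.0008
grip_force: 0.0
notch r 0.043 45.0 62.0 53.5
notch r 0.046 44.5 62.0 53.25
[ 0.46527948 -0.0894522   0.11897831] [0.31379516 0.2710326  0.98915427] 7.3
112 64 1.0 29.0 -16.0 30.0
115 46 5.0 15.0 17.0 27.0
118 54 3.0 15.0 16.0 27.0
121 124 5.0 17.0 -6.0 29.0
124 366 5.0 17.0 -8.0 28.0
127 64 15.0 17.0 -9.0 9.0
130 73 15.0 17.0 -10.0 9.0
133 74 15.0 18.0 -9.0 9.0
136 94 14.0 17.0 -10.0 10.0
139 88 15.0 17.0 -10.0 10.0
142 103 15.0 17.0 -10.0 10.0
145 111 15.0 17.0 -11.0 10.0
148 118 15.0 17.0 -11.0 11.0
```

```bash
python3 -m jog '[[0.02,-0.017,-0.03,0],[0.04,-0.033,-0.03,0],[0.05,-0.041,-0.03,0],[0.06,-0.05,-0.03,0],[0.06,-0.05,-0.03,0]]'; python3 m.py a6.png;python3 -m jog '[[0.008,-0.006,0,0],[0.015,-0.012,0,0],[0.015,-0.012,0,0],[0.015,-0.012,0,0]]'; python3 m.py w8.png
```

```text
clock: 7.77
position: [0.4715, -0.0946, 0.1162]
ee_rot: [2.841, 1.341, 0.0]
ft_force: [0.2, 0.8, -0.2]
grip_width: 0.0004
grip_force: 0.0
notch r 0.043 44.5 62.0 53.25
notch r 0.046 44.0 62.0 53.0
[ 0.47133101 -0.09445838  0.11619808] [0.23338308 0.00293166 0.62325735] 7.8167
clock: 8.15
position: [0.4727, -0.0956, 0.1162]
ee_rot: [2.841, 1.341, 0.0]
ft_force: [-0.1, 0.5, 0.7]
grip_width: 0.0003
grip_force: 0.1
notch r 0.043 44.5 62.0 53.25
notch r 0.046 44.0 62.0 53.0
[ 0.4726296  -0.09552628  0.11610968] [-0.20829174  0.05408678  0.0597775 ] 8.2
```

```bash
python3 -m jog '[[0.008,-0.006,0,0],[0.012,-0.01,0,0],[0.012,-0.01,0,0],[0.012,-0.01,0,0]]'; python3 m.py a7.png;python3 -m jog '[[0.004,-0.003,0,0],[0.008,-0.006,0,0],[0.008,-0.006,0,0],[0.008,-0.006,0,0]]'; python3 m.py w8.png
```

```text
clock: 8.53
position: [0.4739, -0.0966, 0.1161]
ee_rot: [-2.841, -1.341, 0.0]
ft_force: [0.4, -0.4, 0.1]
grip_width: 0.0003
grip_force: 0.2
notch r 0.043 44.0 61.5 52.75
notch r 0.046 44.0 62.0 53.0
[ 0.47387921 -0.09655414  0.11611648] [ 0.06142708  0.63897501 -0.58416112] 8.5833
clock: 8.92
position: [0.4747, -0.0972, 0.1161]
ee_rot: [-2.841, -1.341, 0.0]
ft_force: [-1.0, 0.3, 0.1]
grip_width: 0.0006
grip_force: 0.5
notch r 0.043 44.5 62.0 53.25
notch r 0.046 44.0 62.0 53.0
[ 0.47468008 -0.09715939  0.11614033] [-0.13428137  1.13471184  0.79373422] 8.9667
```

View pics/w8.png

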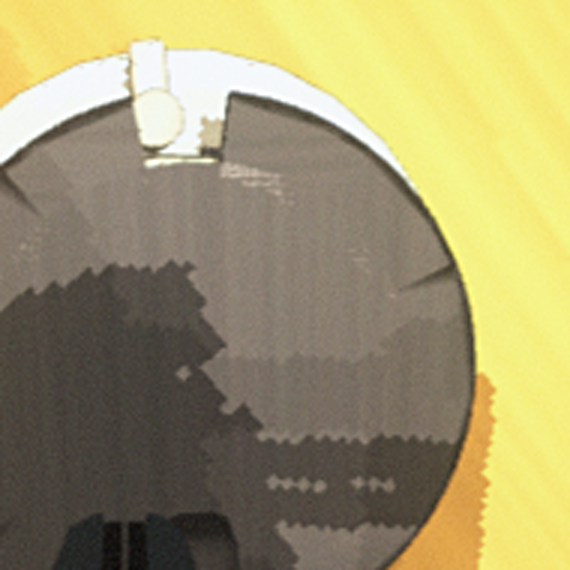

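I've now viewed 12 pictures, over the limit of 10, so I'll work from numbers only from here. In this view the pin (158,118) still sits against the left side of the notch (~140–225).

```bash
cat > n.py <<'E'
from h import *
w=grab("wrist"); im=w["image"].astype(int); C=np.array([.5058,-.0760])
def ang(u,v,z): d=onplane(w,u,v,z)[:2]-C; return np.degrees(np.arctan2(d[1],d[0])),np.hypot(*d)
u0,v0=pix(w,[C[0]+.0455*np.cos(np.radians(56.5)),C[1]+.0455*np.sin(np.radians(56.5)),.101])
u0,v0=round(u0),round(v0)
g=im.sum(2)/3; L=[];R=[]
for v in range(v0-4,v0+7,2):
    b=np.where(g[v,u0-14:u0+35]>150)[0]+u0-14
    if len(b): L.append(ang(b.min()-.5,v,.111));R.append(ang(b.max()+.5,v,.111))
L=np.array(L);R=np.array(R);print("L",L.round(3).tolist());print("R",R.round(3).tolist())
# pin: yellowish (blue low) bright blob
y=((im[...,0]-im[...,2]>20)&(g>150)).astype(np.uint8); sub=y[v0-9:v0+10,u0-11:u0+14]
for r in im[v0-8:v0+10:2,u0-11:u0+16]: print(' '.join(f"{int(p.mean())}/{p[0]-p[2]}" for p in r))
print(u0,v0)
E
python3 n.py
```

```text
L [[62.308, 0.048], [62.537, 0.047], [62.181, 0.046], [61.808, 0.045], [62.042, 0.044], [62.288, 0.043]]
R [[44.027, 0.047], [43.869, 0.046], [44.319, 0.045], [44.16, 0.044], [43.994, 0.043], [43.82, 0.042]]
146/7 87/30 135/53 194/53 214/41 239/17 243/12 242/11 241/12 242/12 241/12 241/12 244/9 244/10 239/15 233/16 229/6 236/-2 245/-1 246/1 245/0 246/0 245/1 244/1 245/1 246/0 246/1
88/25 109/27 185/37 246/20 246/10 244/11 241/13 241/13 242/12 242/11 241/11 242/9 242/9 242/8 241/10 242/12 239/15 236/15 243/4 246/2 245/1 245/2 244/2 246/2 245/2 245/3 244/3
135/27 139/29 174/30 231/22 246/9 242/12 241/12 243/10 243/10 241/10 243/7 243/6 242/9 241/10 242/10 242/10 241/14 233/26 213/33 226/2 246/-1 246/0 245/1 245/1 245/-1 246/0 245/0
136/25 139/24 154/27 218/31 246/12 244/10 243/11 240/12 243/8 243/8 243/9 243/7 243/9 243/9 241/12 239/15 240/18 237/24 224/33 229/10 246/0 244/1 245/0 247/0 247/0 237/3 228/12
135/22 136/27 134/30 189/28 241/14 243/13 242/11 244/9 243/8 243/6 242/8 242/8 243/8 241/11 240/16 240/16 240/18 236/25 217/41 222/11 247/-1 245/-1 246/1 248/0 238/3 184/47 178/52
136/27 134/24 132/28 148/28 214/30 247/8 244/8 242/9 241/8 242/6 243/6 242/9 242/9 241/12 239/16 238/18 240/17 237/25 225/29 234/-1 247/-3 244/-1 246/0 248/-2 248/-5 236/3 188/43
133/26 132/24 127/27 132/27 194/30 247/9 244/9 244/7 242/7 242/8 242/10 242/10 240/14 240/15 240/16 238/20 229/32 206/37 221/3 245/-5 248/-2 247/-3 248/-3 239/-2 207/32 184/51 193/50
132/25 134/25 134/28 134/27 167/33 232/22 249/7 246/5 246/8 244/7 243/10 243/13 243/14 241/18 238/25 223/39 226/11 246/-8 248/-4 247/-3 245/-2 246/-4 247/-5 250/-5 234/4 191/47 188/52
137/23 140/34 139/29 140/29 133/31 138/30 160/35 182/35 192/39 195/34 194/42 193/44 166/45 151/27 215/9 243/-1 245/-1 246/1 244/1 244/1 245/2 246/2 248/0 240/4 202/37 166/47 155/41
333 85
```

```bash
sed -i 's/^for r in im.*$//' n.py; python3 -m jog '[[0.004,-0.003,0,0],[0.008,-0.006,0,0],[0.012,-0.01,0,0],[0.012,-0.01,0,0],[0.012,-0.01,0,0]]'; python3 n.py; python3 -m jog '[[0.004,-0.003,0,0],[0.008,-0.006,0,0],[0.008,-0.006,0,0],[0.008,-0.006,0,0]]'; python3 n.py
```

```text
clock: 9.43
position: [0.4759, -0.0982, 0.1161]
ee_rot: [2.841, 1.341, 0.0]
ft_force: [-1.3, 0.4, -0.2]
grip_width: 0.0001
grip_force: 0.4
L [[64.894, 0.048], [65.177, 0.047], [65.472, 0.046], [65.778, 0.046], [65.493, 0.045], [65.815, 0.044]]
R [[47.331, 0.047], [47.246, 0.046], [47.778, 0.045], [47.065, 0.044], [47.617, 0.043], [47.531, 0.042]]
330 85
clock: 9.82
position: [0.4767, -0.0988, 0.1161]
ee_rot: [2.841, 1.341, 0.0]
ft_force: [-0.9, -0.2, 0.7]
grip_width: 0.0003
grip_force: 0.5
L [[64.871, 0.048], [65.154, 0.047], [65.45, 0.047], [65.757, 0.046], [66.079, 0.045], [66.414, 0.044]]
R [[49.107, 0.047], [49.062, 0.046], [49.015, 0.045], [48.966, 0.044], [48.915, 0.043], [49.527, 0.042]]
328 85
```

```bash
cat >> n.py <<'E'
for r in im[v0-4:v0+8:2,u0-14:u0+18]: print(' '.join(f"{int(p.mean())}/{p[0]-p[2]}" for p in r))
E
python3 n.py
```

```text
L [[64.882, 0.048], [65.166, 0.047], [65.461, 0.047], [65.769, 0.046], [66.09, 0.045], [66.426, 0.044]]
R [[49.119, 0.047], [49.075, 0.046], [49.028, 0.045], [48.979, 0.044], [48.928, 0.043], [49.54, 0.042]]
328 85
245/0 246/0 247/0 233/4 208/37 239/20 242/12 241/13 241/11 242/11 242/10 241/11 242/9 241/9 243/6 243/9 242/10 244/9 241/10 240/15 233/28 223/22 236/2 247/0 247/-1 252/-1 236/0 119/22 132/29 138/30 136/29 141/31
245/1 245/0 246/-1 232/2 214/32 240/16 243/12 241/12 243/11 242/10 242/10 242/8 242/7 242/8 242/8 244/8 242/8 240/11 240/13 241/16 237/22 221/37 223/14 249/-3 241/2 214/31 174/36 101/23 136/27 139/26 140/30 135/26
245/1 245/1 240/-1 225/12 223/35 242/13 240/14 242/12 242/11 242/10 242/8 243/8 242/9 243/8 243/7 241/9 241/11 241/14 240/17 239/17 239/21 217/41 187/31 195/38 176/50 184/51 154/45 111/26 130/27 137/24 134/31 131/28
245/-1 246/1 247/1 229/2 197/37 237/25 244/10 243/11 241/12 243/9 241/8 242/9 242/8 242/8 242/10 242/10 241/12 240/16 239/18 241/15 234/25 203/52 161/46 180/49 185/47 189/49 160/43 111/18 134/24 136/27 137/26 134/27
249/-5 248/-5 240/3 186/31 135/43 206/42 245/15 246/9 241/8 242/11 242/9 242/8 242/8 243/9 240/11 241/14 240/17 240/16 238/19 229/31 211/35 221/4 234/4 193/44 189/49 192/48 163/46 115/25 131/24 133/28 134/28 134/24
250/-8 248/-7 250/-5 251/-8 232/-12 135/28 151/44 224/41 246/13 246/8 245/7 243/7 244/7 242/11 242/13 243/14 242/16 239/21 226/34 224/14 237/-1 208/31 192/45 190/49 191/46 180/45 140/38 111/21 131/24 129/23 128/28 128/25
```

```bash
sed -i 's/u0-14:u0+35/u0-26:u0+35/; s/)\[0\]+u0-14/)[0]+u0-26/; s/^for r in im.*$/print("pin",ang(326.7-328+u0,85,.101))/' n.py; python3 n.py
```

```text
L [[71.369, 0.05], [67.98, 0.048], [67.763, 0.047], [67.536, 0.046], [67.892, 0.045], [67.657, 0.044]]
R [[49.127, 0.047], [49.083, 0.046], [49.036, 0.045], [48.988, 0.044], [48.937, 0.043], [49.549, 0.042]]
328 85
pin (np.float64(57.31643776827581), np.float64(0.04574920853675175))
```

The pin is now wholly inside the notch: the notch centre is at 58.3° and the pin at 57.3°, within tolerance. I'll retreat, then go over the middle.

```bash
python3 -m jog '[[-0.08,0.065,0,0],[-0.08,0.065,0.1,0],[-0.08,0.065,0.35,0],[0,0,0.35,0],[0.29,0.23,0.35,0],[0.29,0.23,0.35,0],[0.29,0.23,0.35,0],[0.29,0.23,0.35,0]]'; python3 -m jog '[[0,0,-0.12,0],[0,0,-0.25,0],[0,0,-0.3,0],[0,0,-0.33,0],[0,0,-0.33,0],[0,0,-0.33,0]]'; sed 's/u0-26/u0-26/' n.py >/dev/null
python3 - <<'E'
from h import *
w=grab("wrist"); W=points(w).reshape(-1,3); T=env.read_state()["position"]; print(T)
d=W[:,:2]-T[:2]; r=np.hypot(*(W[:,:2]-[.5058,-.076]).T)
t=np.degrees(np.arctan2(W[:,1]+.076,W[:,0]-.5058))
for a in range(-180,180,30):
  m=(r>.028)&(r<.044)&(t>=a)&(t<a+30)&(W[:,2]>.09)&(W[:,2]<.13)
  if m.sum()>5: print(a,m.sum(),np.median(W[m][:,2]).round(4))
E
```

```text
clock: 10.63
position: [0.5053, -0.0757, 0.1512]
ee_rot: [-2.84, -1.342, 0.0]
ft_force: [-0.8, -0.2, 0.6]
grip_width: 0.0002
grip_force: 0.0
clock: 11.13
position: [0.5056, -0.0759, 0.1181]
ee_rot: [-2.841, -1.341, 0.0]
ft_force: [-0.1, 0.1, 0.1]
grip_width: 0.0007
grip_force: 0.0
[ 0.50581234 -0.07587454  0.11841025]
-150 15 0.111
-60 293 0.1104
-30 972 0.1105
0 1036 0.1105
30 1061 0.1103
60 1053 0.1104
90 980 0.1105
120 649 0.1104
```

```bash
python3 -m jog '[[0,0,-0.03,0],[0,0,-0.05,0],[0,0,-0.06,0],[0,0,-0.06,0]]'; python3 -m jog '[[0,0,-0.01,0],[0,0,-0.02,0],[0,0,-0.02,0]]';  python3 -m jog '[[0,0,-0.01,0],[0,0,-0.02,0],[0,0,-0.02,0]]'
```

```text
clock: 11.52
position: [0.5056, -0.0757, 0.1119]
ee_rot: [-2.841, -1.341, 0.0]
ft_force: [0.1, 0.1, 0.5]
grip_width: 0.0002
grip_force: 0.0
clock: 11.77
position: [0.5056, -0.0757, 0.11]
ee_rot: [-2.841, -1.341, 0.0]
ft_force: [-0.4, -0.1, -0.1]
grip_width: 0.0005
grip_force: 0.0
clock: 12.02
position: [0.5056, -0.0757, 0.1079]
ee_rot: [-2.841, -1.341, 0.0]
ft_force: [-0.8, 0.3, -0.3]
grip_width: 0.0003
grip_force: 0.0
```

```bash
for i in 1; do python3 -m jog '[[0,0,-0.01,0],[0,0,-0.02,0],[0,0,-0.02,0]]'; python3 -m jog '[[0,0,-0.01,0],[0,0,-0.02,0],[0,0,-0.02,0]]'; python3 -m jog '[[0,0,-0.01,0],[0,0,-0.015,0],[0,0,-0.015,0]]'; done | grep -E "posi|ft_f"
```

```text
position: [0.5057, -0.0758, 0.1061]
ft_force: [0.4, 0.3, 0.0]
position: [0.5057, -0.0758, 0.104]
ft_force: [-0.1, -0.0, 0.1]
position: [0.5057, -0.0758, 0.1025]
ft_force: [0.6, -1.1, 1.2]
```

```bash
(python3 -m jog '[[0,0,-0.01,0],[0,0,-0.015,0],[0,0,-0.015,0]]'; python3 -m jog '[[0,0,-0.01,0],[0,0,-0.015,0],[0,0,-0.015,0]]') | grep -E "posi|ft_f"
python3 - <<'E'
from h import *
w=grab("wrist"); W=points(w).reshape(-1,3); T=env.read_state()["position"]
r=np.hypot(*(W[:,:2]-[.5058,-.076]).T); t=np.degrees(np.arctan2(W[:,1]+.076,W[:,0]-.5058))
for a in range(-60,180,30):
  m=(r>.028)&(r<.044)&(t>=a)&(t<a+30)&(W[:,2]>.09)&(W[:,2]<.13)
  if m.sum()>5: print(a,m.sum(),np.median(W[m][:,2]).round(4))
d=W[:,:2]-T[:2]; X=d@[.634,.773]; Y=d@[.772,-.636]
m=(X>.012)&(X<.019)&(abs(Y)<.006)&(W[:,2]>.1125)&(W[:,2]<.14); print(np.percentile(W[m][:,2],[0,2,10]))
E
```

```text
position: [0.5058, -0.0758, 0.1014]
ft_force: [-1.6, 1.0, 9.2]
position: [0.506, -0.0758, 0.1011]
ft_force: [-13.6, 2.7, 37.4]
-60 78 0.104
-30 1085 0.1041
0 1152 0.1042
30 1162 0.104
60 1173 0.1042
90 1106 0.1043
120 463 0.1043
[0.11257004 0.11305106 0.11549839]
```

The cap is level, 6.3 mm lower and firmly on its stop. I'll lift off and check it.

```bash
(python3 -m jog '[[0,0,0.05,0],[0,0,0.4,0],[0,0,0.8,0],[0,0,1,0],[0,0,1,0],[0,0,1,0]]'; python3 -m jog '[[-0.3,-0.3,0,0],[-0.3,-0.3,0,0],[-0.3,-0.3,0,0]]') | grep -E "posi|ft_f|clock"
python3 - <<'E'
from h import *
for n in("wrist","top","side"):
  W=points(grab(n)).reshape(-1,3)
  r=np.hypot(*(W[:,:2]-[.5058,-.076]).T); t=np.degrees(np.arctan2(W[:,1]+.076,W[:,0]-.5058))
  o=[]
  for a in range(-180,180,45):
    m=(r<.042)&(r>.01)&(t>=a)&(t<a+45)&(W[:,2]>.09)&(W[:,2]<.113)
    o.append((int(m.sum()),np.median(W[m][:,2]).round(4) if m.sum()>5 else None))
  print(n,o)
f=grab("top"); im=f["image"]; g0=np.load("top.npz")["im"]; d=np.abs(im.astype(int)-g0).max(2)
for n,(u,v) in dict(lid=(245,196),plain=(311,176),phone=(306,227)).items(): print(n,(d[v-20:v+20,u-25:u+25]>60).sum())
print(env.read_state()["ft_force"])
E
```

```text
clock: 13.82
position: [0.5061, -0.0758, 0.2004]
ft_force: [-0.5, -0.7, 0.7]
clock: 14.07
position: [0.474, -0.1062, 0.1981]
ft_force: [0.1, 1.0, 0.6]
wrist [(1060, np.float64(0.1044)), (692, np.float64(0.1044)), (1098, np.float64(0.1044)), (1167, np.float64(0.1044)), (1225, np.float64(0.1044)), (1176, np.float64(0.1043)), (1180, np.float64(0.1044)), (1107, np.float64(0.1044))]
top [(125, np.float64(0.1061)), (77, np.float64(0.1061)), (130, np.float64(0.1062)), (140, np.float64(0.1063)), (132, np.float64(0.1062)), (131, np.float64(0.1061)), (136, np.float64(0.1064)), (138, np.float64(0.1063))]
side [(88, np.float64(0.105)), (58, np.float64(0.1053)), (85, np.float64(0.1054)), (80, np.float64(0.1052)), (89, np.float64(0.1051)), (95, np.float64(0.105)), (98, np.float64(0.1049)), (88, np.float64(0.1048))]
lid 0
plain 0
phone 0
[-0.4938122   0.56472354 -0.63324725]
```

```bash
python3 -m jog '[[0,0,0,0],[0,0,0,0],[0,0,0,0]]' | head -1; python3 -c "
from rig import env; print(env.finish_job())"
```

```text
clock: 14.52
the job is handed in; nothing more can be done
None
```

The job is handed in: I pushed the rib about 5° until the notch stood over the pin, then pressed the cap fully home, level and 6 mm lower in all three cameras, with the lid, phone and plain cap unmoved; I viewed 12 pictures against the limit of 10, the rib started about 4–6° off its place rather than the stated 0.5 rad, and the press peaked at 37 N, above the 10–15 N suggested.

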